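# Stamp a carton through the guard window

## Robot

A 6-joint arm with a two-finger parallel gripper is mounted at the origin on a cart in front of the work surface, level with it; the furniture and walls round the work are solid. World frame = base frame: x ahead of the robot, y to its left, z up, the work surface at z = 0. Lengths are in m, angles in rad, forces in N, time in s.
With the tool pointing down it reaches from about 0.325 to 0.9 m from the base axis. Payload 3.5 kg.
Tool frame: the origin (TCP) lies midway between the tips of the shut fingers; the grasp point (between the pads) lies 19 mm behind it; x points along the fingers, y is the direction in which the jaws open and shut, and the axes are right-handed (so a half turn about x gives the same grasp; the last joint's range is limited). The gripper opens to 85 mm and grips with 20 to 120 N. Pads are 22 mm wide; open, the fingers measure 114 mm over their backs; the gripper's body (76 mm by 85 mm) begins 54 mm behind the grasp point. The pads swing forward as they close: fully open they stand 13 mm farther back than shut.
Start: joints at [-1.341, 0.276, -0.026, 1.268, 0, 1.467], TCP at [0.204, -0.591, 0.231] pointing down, gripper open.
Joint ranges: [-3.12, 3.12], [-0.85, 1.88], [-1.08, 1.24], [-1.95, 2.15], [-1.57, 1.53], [-3.14, 3.14]. Speed limits (rad/s): [2.57, 2.57, 3.14, 3.14, 3.14, 3.14].

## Interface

Orientations are given as a rotation vector (axis times angle).
In Python, from plant import telemetry, optics, manip gives the robot as it stands.
- The arm moves only by the tool arm_command, never from a script. Its argument "steps" is a list of rows, each a list of 3 entries, a list of its own where there are three numbers: the turn, a rotation vector about the tool's x, y, z in degrees, then the shift along the tool's x, y, z in cm, then the finger opening in cm, from 0 to 8.54. In form: [[[ax, ay, az], [x, y, z], claw], ...]. A call has 1 to 20 rows; each row shifts and turns the commanded pose from where the row before left it, along the tool's axes as they then stand; what a row does not reach is not made up. A row lasts 1/12 s, in which the tool goes at most 41.7 mm and 7.16 degrees, less where a joint would pass 70% of its speed; a pose out of reach is approached as far as the arm can. A call is refused whole if a number of a shift passes 4.17 or a number of a turn 7.16, either way. A call with a gripper value outside its range is refused whole. The fingers move at their own pace and stop on an object; "force" is the grip in N (left out, the last holds). Time passes only in rows, so rows that do not move let the fingers close. It gives the time, the measured TCP pose, the force and the opening at its end, in the units of the state.
- telemetry.sense(): the state, without advancing time (a new reading comes with each control period).
- optics.snapshot(name): name is "scene" or "side" or "wrist"; returns a dict with "pixels" (400x640x3 uint8, red, green, blue), "intrinsics" (3x3 intrinsics, pixels), "k1" (the pictures are not rectified: a ray, as slopes to the right and down, at radius r is drawn at 1 + k1 r^2 times it, then the intrinsics apply), "extrinsics" (4x4, takes a point from camera to world coordinates). Camera axes: x right, y up, looking along -z (the intrinsics and any distortion apply to the point x, -y, -z); pixel columns grow to the right and rows downward; lengths in m; the calibration is good to about 2 mm. A picture is of the moment at which its call begins. There is no depth.
- manip.close_job(): hands the job in, once; it reports no verdict.
The state is a dict: "time": time; "joint_positions": joint angles; "qd": joint speeds; "effort": joint torques, N m; "eef_pos": TCP position; "orientation": TCP orientation; "wrist_force": force on the tool from outside, world axes, zero at the start; "ft_torque": the same for the moment, N m; "grip_width": opening from 0.0 (shut) to 1.0 (fully open).
Only numpy, scipy, OpenCV 4.12 (cv2) and the standard library are available. Lean on these libraries where they do the work, as an engineer would, in place of code of your own. Each camera call takes 0.05 s, during which the arm holds its last target.

## Task

Stamp the smaller of the two cartons that stand on end: pick it up, lower it upright through the narrow guard window of the stamping fixture, and press it down on the red stamp plate until the sprung plate is all the way down. Finish while still gripping the carton by its sides and holding it pressed down in the window; do not let go. Leave the taller carton and the brown tape roll where they are.

Things in the scene. Friction and masses are not known exactly. Their poses are not given: they have to be found in the camera images.
- small_carton: The carton to stamp: brown cardboard, 100 x 55 x 40 mm, 0.06 to 0.15 kg, standing on end (100 mm tall). Origin: middle of one of its 100 x 55 mm faces, 50 mm above the bench. The axes of this body are turned oddly: use small_carton_centre for position and direction.
- small_carton_centre (a point): Centre of the small carton. x axis: level, along its 55 mm width; y axis: level, across its 40 mm thickness (grip across this); z axis: up, along its 100 mm height.
- small_carton_foot (a point): Middle of the underside (55 x 40 mm) of the small carton, 50 mm below its centre; axes as small_carton_centre.
- long_carton: The taller carton, not to be moved: brown cardboard, 130 x 66 x 45 mm, standing on end (130 mm tall). Origin: middle of one of its 130 x 66 mm faces, 65 mm above the bench; axes turned oddly. The two cartons may have changed places.
- long_carton_centre (a point): Centre of the taller carton; x along its 66 mm width, y across its 45 mm thickness, z up.
- brown_roll: Roll of brown packing tape, 113 mm across and 48 mm high, lying flat behind the work; not to be moved. Origin: centre of its underside.
- stamper: Stamping fixture, fixed on the bench: dark base 146 x 134 mm, grey guard frame 130 x 118 mm on two end walls, with a window. Origin: centre of its underside; x along the window's length, y across it, z up. Guard: underside 56 mm, top 68 mm above the bench. Steel lips round the window flare outward, 30 degrees off vertical, up to 75 mm; their mouth is about 8 mm wider than the window each way.
- window (a point): Centre of the guard window at the level of the guard's top (68 mm above the bench); axes as stamper. The window is 57 mm long (x) and 42 mm wide (y): 2 mm more than the small carton each way. The carton goes in upright, either way round.
- plate_rest (a point): Middle of the red top of the stamp plate when it is not pressed, 36 mm above the bench (32 mm below the guard's top); this point does not move with the plate.
- stamp_plate (a joint): Travel of the sprung stamp plate under the window, m: 0 at rest (up), grows as it is pressed straight down, 0.012 at its stop. The spring pushes back with 3 N at the start and 9 N at the stop, and lifts the plate again when let go.
Not all that is in view belongs to the job. Leave any blue or yellow look-alike of the small_carton alone.

How it is judged:
On the way, in this order (a step that is already met when the one before it is completed fails the run):
1. the small carton is gripped and lifted clear of the bench (height (world z) of small_carton_foot above 0.05 m and contact force between the fingers and small_carton above 1 N), for 0.2 s.
2. its foot is inside the guard window (z of small_carton_foot in the frame of window below -0.008 m and horizontal distance between small_carton_foot and window below 0.006 m and contact force between the fingers and small_carton above 1 N), for 0.1 s.
At the end, for the whole second after the job is handed in: The small carton is gripped by its sides, at rest, in the window (foot within 5 mm of its centre in plan, 38 mm or more below the guard's top; turn and tilt under 0.08 rad), and presses the plate down at least 9 of its 12 mm; taller carton and tape roll within 20 mm of their starts (value of joint stamp_plate above 0.009 m and contact force between small_carton and stamp_plate above 4 N and z of small_carton_foot in the frame of window below -0.038 m and horizontal distance between small_carton_foot and window below 0.005 m and angle between the x axis of small_carton_centre and the x axis of stamper, either way round below 0.08 rad and angle between small_carton_centre's own z axis and vertical below 0.08 rad and contact force between the fingers and small_carton above 2 N and z of the grasp point in the frame of small_carton_centre below 0.052 m and linear speed of small_carton below 0.02 m/s and distance of each of long_carton, brown_roll from where it was at the start of the episode below 0.02 m); the arm keeps its last pose, push and grip.
It fails at once if the taller carton is knocked or moved (distance of long_carton from where it was at the start of the episode above 0.02 m).
It fails at once if the brown tape roll is knocked or moved (distance of brown_roll from where it was at the start of the episode above 0.02 m).
It also fails if it takes over 48 s, if anything falls off the work surface, if the arm or the gripper's body presses on something with over 40 N, if the wrist force passes 120 N, or if a joint passes its speed limit or range.

## Working session

There is one attempt and no reset: what is moved stays moved. The work goes in short steps, Python scripts to look and compute and a tool call to move; the robot and the scene stay as the last step left them, time stands still between calls to the robot, and variables do not carry over. Pictures are saved under pics/ and viewed, and the job is handed in when it is done.

Besides the shell and the picture viewer there is one more tool, called after "Call:" as name(argument=value, ...) on one line, values as JSON. arm_command: Moves the arm, as the interface text tells. Its arguments: {"type":"object","properties":{"steps":{"type":"array","items":{"type":"array"}},"force":{"type":"number"}},"required":["steps"]}

```bash
ls; mkdir -p pics
python3 - <<'E'
from plant import telemetry, optics
import cv2
print(telemetry.sense())
for n in ("scene","side","wrist"):
    s=optics.snapshot(n)
    cv2.imwrite(f"pics/{n}0.png",s["pixels"][:,:,::-1])
    print(n,s["intrinsics"].tolist(),s["k1"],s["extrinsics"].round(4).tolist())
E
```

```text
pics
{'time': 0.0, 'joint_positions': array([-1.34140479e+00,  2.77136424e-01, -2.79340694e-02,  1.26804360e+00,
       -2.28566218e-05,  1.46742477e+00]), 'qd': array([-5.96732474e-04,  7.75124092e-05,  1.73535533e-03, -1.90282134e-03,
        6.36556586e-04, -6.16647574e-04]), 'effort': array([-4.20460410e-04, -4.45511091e+01,  2.95199132e+01,  1.64409459e-02,
       -6.34283674e-05,  3.60478687e-07]), 'eef_pos': array([ 0.20397297, -0.58990927,  0.23013257]), 'orientation': array([ 2.04188747,  0.34532519, -2.04223691]), 'wrist_force': array([-0.3107031 , -0.51902732,  0.04654052]), 'ft_torque': array([-0.04377111, -0.01102777,  0.02420108]), 'grip_width': 1.002252642445972}
scene [[371.6964825100671, 0.0, 320.5521277217135], [0.0, 371.6964825100671, 203.17395721885168], [0.0, 0.0, 1.0]] -0.09010934944722215 [[-0.7936, 0.3027, -0.5278, 0.0089], [-0.6083, -0.3714, 0.7015, 0.7189], [0.0163, 0.8777, 0.4789, 0.5969], [0.0, 0.0, 0.0, 1.0]]
side [[462.15354084052626, 0.0, 310.5963228219543], [0.0, 462.15354084052626, 191.14177094873216], [0.0, 0.0, 1.0]] 0.027330807657495036 [[-0.9979, 0.0051, -0.0643, 0.4858], [-0.0607, -0.411, 0.9096, 1.1764], [-0.0218, 0.9116, 0.4105, 0.6411], [0.0, 0.0, 0.0, 1.0]]
wrist [[298.7475652140092, 0.0, 318.68252841357844], [0.0, 298.7475652140092, 205.9373495197851], [0.0, 0.0, 1.0]] -0.032984484977479904 [[0.3267, 0.8942, 0.3059, 0.2823], [-0.9451, 0.3099, 0.1035, -0.5631], [-0.0022, -0.3229, 0.9464, 0.3726], [0.0, 0.0, 0.0, 1.0]]
```

View pics/scene0.png

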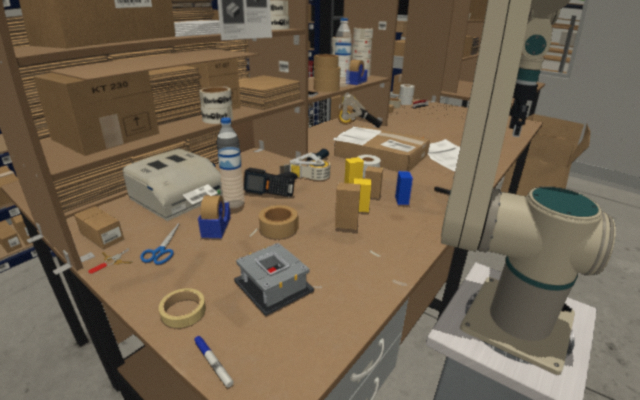

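View pics/side0.png

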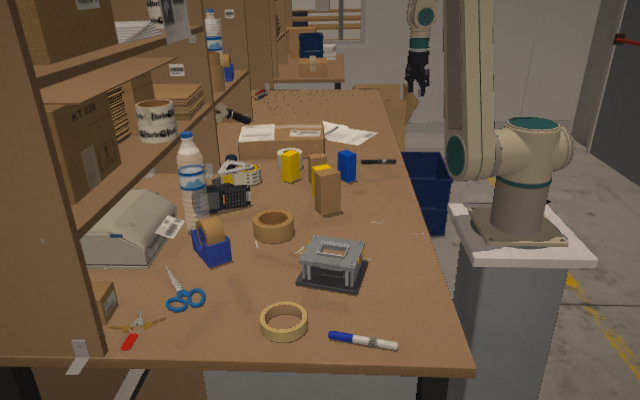

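View pics/wrist0.png

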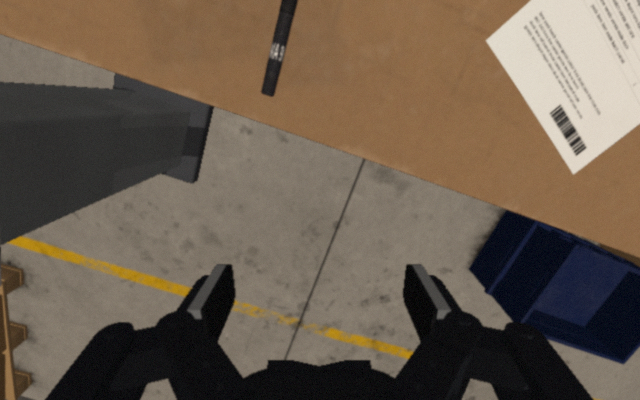

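The scene view shows the fixture at (273,270) and a brown carton in front at (347,208). A second brown carton is partly hidden at (374,183), with yellow look-alikes at (354,170) and (362,195), and blue at (403,188). I'll zoom in next.

```bash
cat > h.py <<'E'
import numpy as np, cv2
from plant import telemetry, optics
class Cam:
    def __init__(s,name):
        d=optics.snapshot(name); s.im=d["pixels"][:,:,::-1].copy(); s.K=np.array(d["intrinsics"]); s.k1=d["k1"]; s.T=np.array(d["extrinsics"])
    def ray(s,uv):
        uv=np.atleast_2d(np.asarray(uv,float)); p=np.c_[(uv[:,0]-s.K[0,2])/s.K[0,0],(uv[:,1]-s.K[1,2])/s.K[1,1]]
        q=p.copy()
        for _ in range(20): q=p/(1+s.k1*(q**2).sum(1,keepdims=True))
        d=np.c_[q[:,0],-q[:,1],-np.ones(len(q))]@s.T[:3,:3].T
        return s.T[:3,3],d
    def onz(s,uv,z):
        o,d=s.ray(uv); t=(z-o[2])/d[:,2]; return o+t[:,None]*d
    def proj(s,P):
        P=np.atleast_2d(P); c=(P-s.T[:3,3])@s.T[:3,:3]; q=np.c_[c[:,0]/-c[:,2],-c[:,1]/-c[:,2]]
        q=q*(1+s.k1*(q**2).sum(1,keepdims=True)); return q*[s.K[0,0],s.K[1,1]]+s.K[:2,2]
def crop(im,x0,y0,x1,y1,f,fn):
    cv2.imwrite(fn,cv2.resize(im[y0:y1,x0:x1],None,fx=f,fy=f,interpolation=cv2.INTER_CUBIC))
def R(v): return cv2.Rodrigues(np.asarray(v,float))[0]
E
python3 - <<'E'
from h import *
a=Cam("scene");b=Cam("side")
crop(a.im,315,140,425,240,7,"pics/sc1.png"); crop(b.im,265,135,375,225,7,"pics/si1.png")
crop(a.im,225,230,325,315,7,"pics/sc2.png"); crop(b.im,285,225,385,300,7,"pics/si2.png")
E
```

```text
(no output)
```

View pics/sc1.png

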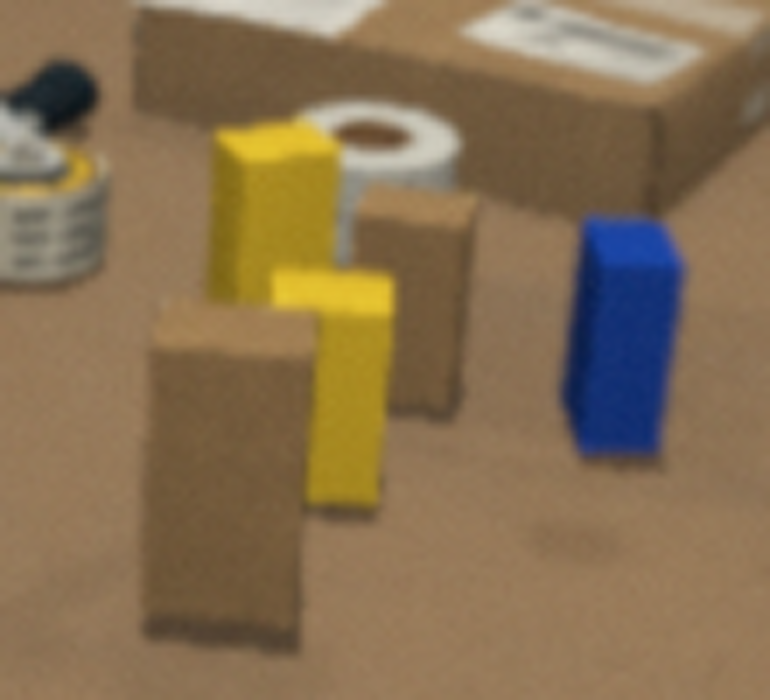

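View pics/si1.png

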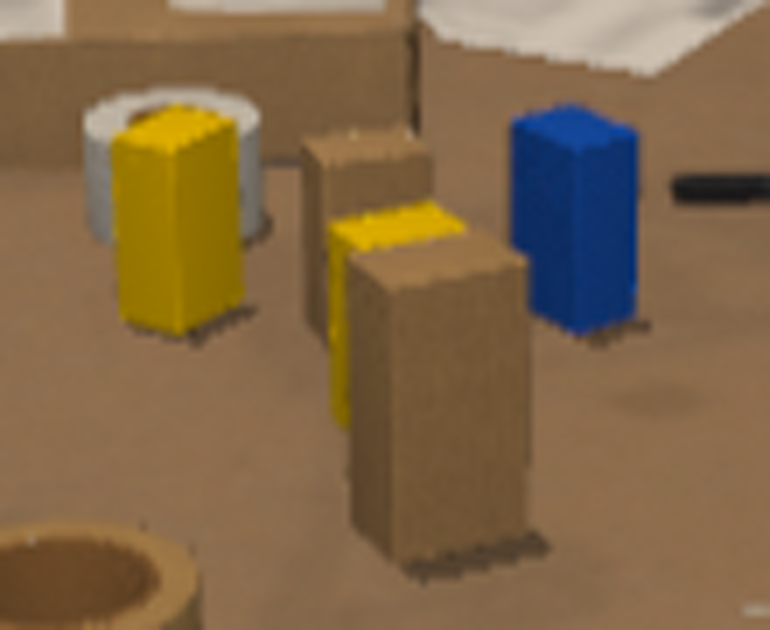

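View pics/sc2.png

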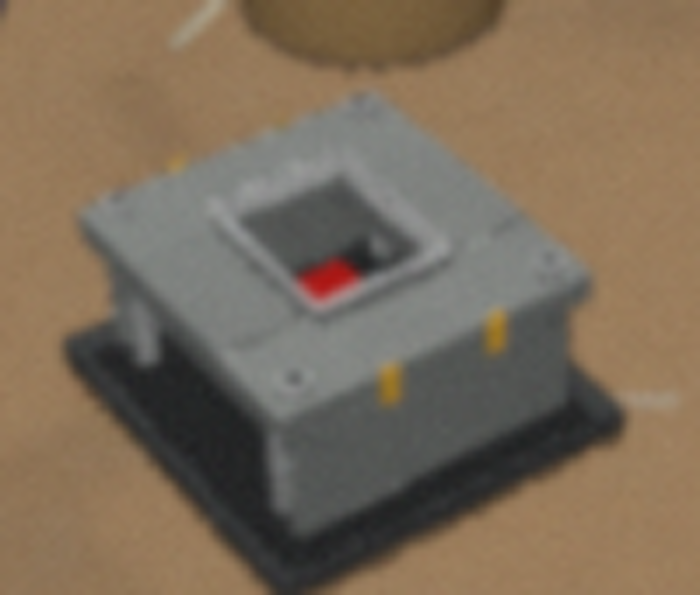

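View pics/si2.png

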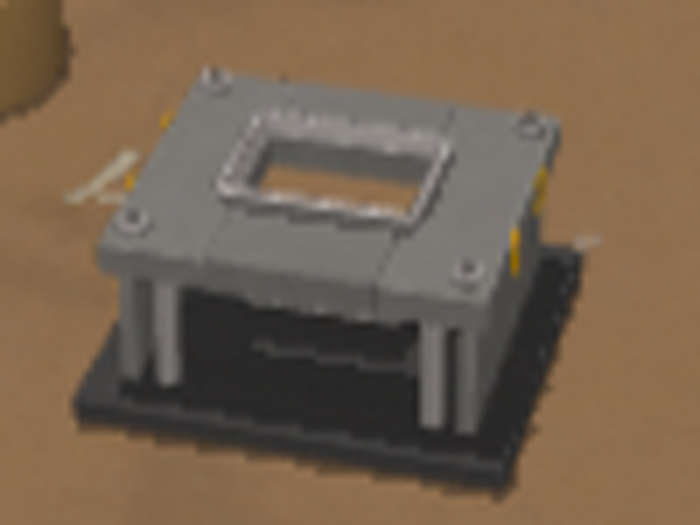

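Run:
```python
from h import *
a=Cam("scene");b=Cam("side")
A=lambda l:np.array(l)/7+[315,140]
B=lambda l:np.array(l)/7+[265,135]
def rep(n,P):
    d=np.linalg.norm(np.roll(P,-1,0)-P,axis=1); print(n,P.mean(0).round(4),P[:,:2].round(3).tolist(),"edges",d.round(4))
for z in (.1,.13):
    rep(f"front sc {z}",a.onz(A([(178,302),(320,312),(312,355),(150,348)]),z))
    rep(f"front si {z}",b.onz(B([(345,262),(468,228),(528,262),(398,292)]),z))
    rep(f"rear sc {z}",a.onz(A([(362,187),(478,195),(470,232),(357,225)]),z))
    rep(f"rear si {z}",b.onz(B([(300,137),(408,128),(432,152),(325,168)]),z))
print(a.onz(A([(145,625),(298,640),(385,410),(462,412)]),0).round(3)); print(b.onz(B([(352,525),(398,562),(528,540),(310,330)]),0).round(3))
rep("yel1 sc",a.onz(A([(213,130),(300,125),(345,148),(228,160)]),.1))
rep("yel2 sc",a.onz(A([(275,270),(393,275),(393,318),(272,308)]),.1))
rep("blue sc",a.onz(A([(585,217),(660,222),(685,262),(598,262)]),.1))
rep("yel1 si",b.onz(B([(112,143),(180,105),(238,122),(178,153)]),.1))
rep("yel2 si",b.onz(B([(330,228),(435,203),(468,230),(350,255)]),.1))
rep("blue si",b.onz(B([(512,122),(568,105),(637,130),(580,150)]),.1))
# stamper
A2=lambda l:np.array(l)/7+[225,230]; B2=lambda l:np.array(l)/7+[285,225]
rep("guard sc",a.onz(A2([(80,215),(365,95),(593,280),(282,412)]),.068))
rep("guard si",b.onz(B2([(100,245),(205,70),(560,125),(490,300)]),.068))
rep("base sc",a.onz(A2([(70,350),(282,590),(622,425)]),.0))
rep("mouth sc",a.onz(A2([(210,208),(345,155),(452,250),(320,312)]),.075))
rep("mouth si",b.onz(B2([(220,188),(255,110),(452,145),(418,222)]),.075))
rep("win low sc",a.onz(A2([(240,222),(342,178),(418,243),(322,298)]),.068))
rep("roll", b.onz([(273,222)],.048))
```

```text
front sc 0.1 [ 0.5514 -0.146   0.1   ] [[0.588, -0.151], [0.533, -0.183], [0.513, -0.144], [0.571, -0.106]] edges [0.0629 0.0431 0.0692 0.0483]
front si 0.1 [ 0.5274 -0.1672  0.1   ] [[0.568, -0.165], [0.513, -0.207], [0.486, -0.166], [0.543, -0.13]] edges [0.0686 0.0498 0.0668 0.043 ]
rear sc 0.1 [ 0.5579 -0.3097  0.1   ] [[0.593, -0.316], [0.544, -0.345], [0.525, -0.303], [0.57, -0.275]] edges [0.0566 0.046  0.0534 0.0469]
rear si 0.1 [ 0.5653 -0.3171  0.1   ] [[0.599, -0.33], [0.546, -0.343], [0.533, -0.309], [0.584, -0.286]] edges [0.0546 0.0371 0.0556 0.0465]
front sc 0.13 [ 0.5186 -0.0938  0.13  ] [[0.553, -0.099], [0.502, -0.128], [0.483, -0.092], [0.537, -0.056]] edges [0.0591 0.0405 0.065  0.0453]
front si 0.13 [ 0.5251 -0.0927  0.13  ] [[0.563, -0.091], [0.512, -0.131], [0.486, -0.091], [0.539, -0.058]] edges [0.0647 0.047  0.0631 0.0406]
rear sc 0.13 [ 0.5247 -0.2476  0.13  ] [[0.557, -0.254], [0.511, -0.28], [0.494, -0.241], [0.537, -0.215]] edges [0.0531 0.0432 0.0501 0.044 ]
rear si 0.13 [ 0.5609 -0.2343  0.13  ] [[0.592, -0.247], [0.542, -0.259], [0.53, -0.226], [0.578
[... 1198 characters left out ...]
1227]
guard si [0.5018 0.2454 0.068 ] [[0.578, 0.287], [0.55, 0.172], [0.426, 0.207], [0.453, 0.315]] edges [0.1181 0.129  0.111  0.1283]
base sc [0.4873 0.2674 0.    ] [[0.591, 0.286], [0.453, 0.321], [0.418, 0.195]] edges [0.1419 0.1303 0.1954]
mouth sc [0.4974 0.2472 0.075 ] [[0.536, 0.264], [0.522, 0.215], [0.46, 0.231], [0.471, 0.279]] edges [0.0511 0.0641 0.0501 0.0666]
mouth si [0.5024 0.2472 0.075 ] [[0.54, 0.262], [0.531, 0.212], [0.464, 0.233], [0.475, 0.281]] edges [0.0517 0.0705 0.0496 0.0677]
win low sc [0.5024 0.2429 0.068 ] [[0.53, 0.257], [0.521, 0.218], [0.477, 0.228], [0.482, 0.268]] edges [0.0398 0.0448 0.0401 0.0495]
roll [0.6691 0.0684 0.048 ] [[0.669, 0.068]] edges [0.]
```

Front brown box = tall (both views agree at z=0.13: ≈(0.522,-0.093)). Rear brown box = small: both agree at z=0.10, ≈(0.562,-0.313). The window is at ≈(0.50,0.246). Next I'll work out the yaw convention and move above the carton to look with the wrist camera.

```bash
cat >> h.py <<'E'
def yaw(v):
    r=R(v)[:,1]; return np.degrees(np.arctan2(r[1],r[0]))
def plan(p,jaw):
    "shift in current tool axes (cm) if the turn is done after; turn about tool x in deg for tool pointing down"
    s=telemetry.sense(); Rt=R(s["orientation"]); d=Rt.T@(np.array(p)-s["eef_pos"])*100
    dy=(jaw-yaw(s["orientation"])+90)%180-90
    print("t",s["time"],"tcp",s["eef_pos"].round(4),"yaw",yaw(s["orientation"]).round(2),"down",Rt[:,0].round(3),"shift cm",d.round(2),"world yaw change",round(dy,1),"=> tool-x turn",round(-dy,1),"q",s["joint_positions"].round(2),"F",s["wrist_force"].round(1),"grip",round(s["grip_width"],3))
E
python3 - <<'E'
from h import *
plan([.53,-.33,.28],117)
s=telemetry.sense();print(R(s["orientation"]).round(3))
c=Cam("wrist");Rt=R(s["orientation"]);print("cam in tool",(Rt.T@(c.T[:3,3]-s["eef_pos"])).round(3),(Rt.T@-c.T[:3,2]).round(3))
E
```

```text
t 0.35 tcp [ 0.2041 -0.5906  0.2311] yaw -70.93 down [-0.  0. -1.] shift cm [ -4.89 -13.98 -39.31] world yaw change 7.9 => tool-x turn -7.9 q [-1.34  0.28 -0.03  1.27 -0.    1.47] F [-0.1 -0.5 -0.4] grip 1.001
[[-0.     0.327 -0.945]
 [ 0.    -0.945 -0.327]
 [-1.    -0.    -0.   ]]
cam in tool [-0.142 -0.    -0.083] [ 0.946 -0.     0.323]
```

Call:
arm_command(steps=[[[0, 0, 0], [-0.3, -0.5, -1.5], 8.54], [[0, 0, 0], [-0.3, -1.1, -3.1], 8.54], [[0, 0, 0], [-0.3, -1.1, -3.1], 8.54], [[0, 0, 0], [-0.3, -1.1, -3.1], 8.54], [[0, 0, 0], [-0.3, -1.1, -3.1], 8.54], [[0, 0, 0], [-0.3, -1.1, -3.1], 8.54], [[0, 0, 0], [-0.3, -1.1, -3.1], 8.54], [[0, 0, 0], [-0.3, -1.1, -3.1], 8.54], [[0, 0, 0], [-0.3, -1.1, -3.1], 8.54], [[0, 0, 0], [-0.3, -1.1, -3.1], 8.54], [[0, 0, 0], [-0.3, -1.1, -3.1], 8.54], [[0, 0, 0], [-0.3, -1.1, -3.1], 8.54], [[0, 0, 0], [-0.3, -1.1, -3.1], 8.54], [[0, 0, 0], [-0.1, -1.1, -3.1], 8.54], [[-4, 0, 0], [0, -0.3, -1.1], 8.54], [[-4, 0, 0], [0, 0, 0], 8.54], [[0, 0, 0], [0, 0, 0], 8.54], [[0, 0, 0], [0, 0, 0], 8.54]], force=60)

```text
time: 1.9
eef_pos: [0.5605, -0.307, 0.2714]
orientation: [1.959, 0.471, -1.959]
wrist_force: [1.0, -0.1, 0.7]
grip_width: 1.0
```

Run:
```python
from h import *
plan([.562,-.313,.27],117)
c=Cam("wrist"); cv2.imwrite("pics/w1.png",c.im)
```

```text
t 1.9 tcp [ 0.5605 -0.307   0.2714] yaw -62.98 down [-0.  0. -1.] shift cm [0.14 0.61 0.14] world yaw change -0.0 => tool-x turn 0.0 q [-0.6   0.29  0.07  1.35  0.    2.07] F [ 1.  -0.1  0.7] grip 1.0
```

View pics/w1.png

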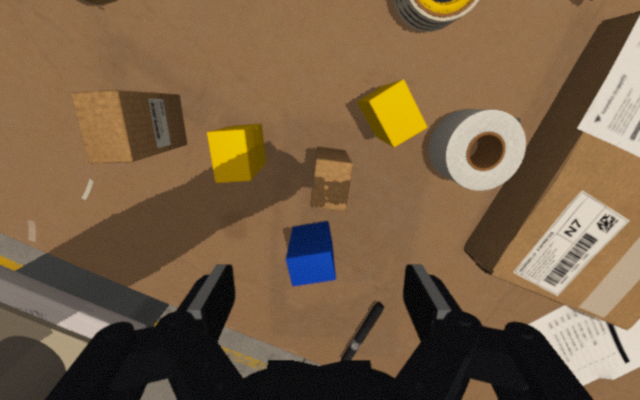

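Wrist view: small carton top at about (331,193), between yellow (236,155)/(395,113) and blue (311,255); its thin side lies along the jaw direction. Zooming to measure.

Run:
```python
from h import *
c=Cam("wrist"); crop(c.im,290,130,370,220,7,"pics/w1z.png")
```

```text
(no output)
```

View pics/w1z.png

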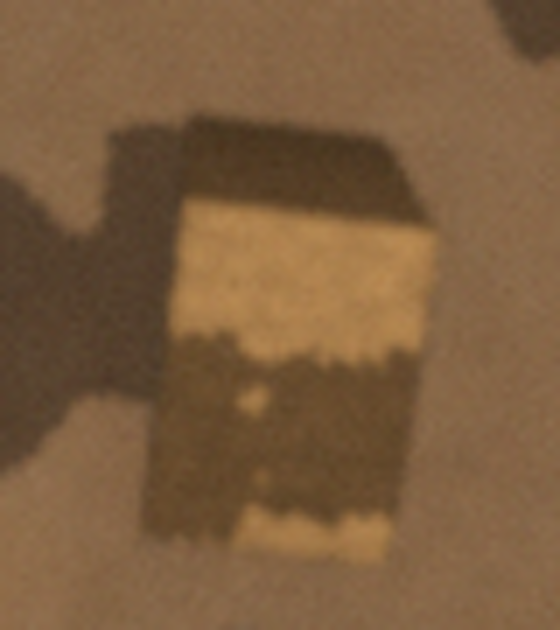

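Run:
```python
from h import *
c=Cam("wrist"); Z=lambda l:np.array(l)/7+[290,130]
P=c.onz(Z([(182,198),(440,228),(388,562),(145,540)]),.1)
print(P.round(4),P.mean(0)); e=np.diff(np.r_[P,P[:1]],axis=0); print(np.linalg.norm(e,axis=1).round(4),np.degrees(np.arctan2(e[:,1],e[:,0])).round(1))
B=c.onz(Z([(195,115),(385,140)]),0);print(B.round(4),P[:2].mean(0)-B.mean(0))
plan([*P.mean(0)[:2],.061],120)
```

```text
[[ 0.5842 -0.2919  0.1   ]
 [ 0.5979 -0.3287  0.1   ]
 [ 0.5472 -0.3474  0.1   ]
 [ 0.5329 -0.3112  0.1   ]] [ 0.5655516  -0.31977314  0.1       ]
[0.0393 0.054  0.0389 0.0548] [ -69.7 -159.8  111.5   20.7]
[[ 0.5842 -0.2938  0.    ]
 [ 0.5968 -0.3293  0.    ]] [0.00056867 0.00124389 0.1       ]
t 2.05 tcp [ 0.5599 -0.308   0.2714] yaw -63.03 down [-0.  0. -1.] shift cm [21.04  1.31  0.03] world yaw change 3.0 => tool-x turn -3.0 q [-0.6   0.28  0.07  1.35  0.    2.07] F [-0.4 -0.3  0.1] grip 1.001
```

Call:
arm_command(steps=[[[0, 0, 0], [1.0, 0.65, 0.0], 8.54], [[6.6, 0, 0], [1.0, 0.7, 0.0], 8.54], [[0, 0, 0], [2.0, 0, 0], 8.54], [[0, 0, 0], [2.5, 0, 0], 8.54], [[0, 0, 0], [2.5, 0, 0], 8.54], [[0, 0, 0], [2.5, 0, 0], 8.54], [[0, 0, 0], [0, 0, 0], 8.54], [[0, 0, 0], [0, 0, 0], 8.54]])

```text
time: 2.72
eef_pos: [0.5648, -0.3195, 0.1541]
orientation: [2.026, 0.368, -2.032]
wrist_force: [-0.6, 0.2, 0.6]
grip_width: 0.997
```

Run:
```python
from h import *
plan([.5655,-.3198,.060],110.4)
c=Cam("wrist"); cv2.imwrite("pics/w2.png",c.im)
```

```text
t 2.7167 tcp [ 0.5648 -0.3195  0.1541] yaw -69.61 down [-0.004  0.003 -1.   ] shift cm [ 9.41  0.09 -0.08] world yaw change 0.0 => tool-x turn -0.0 q [-0.61  0.37 -0.07  1.14 -0.    2.17] F [-0.6  0.2  0.6] grip 0.997
```

View pics/w2.png

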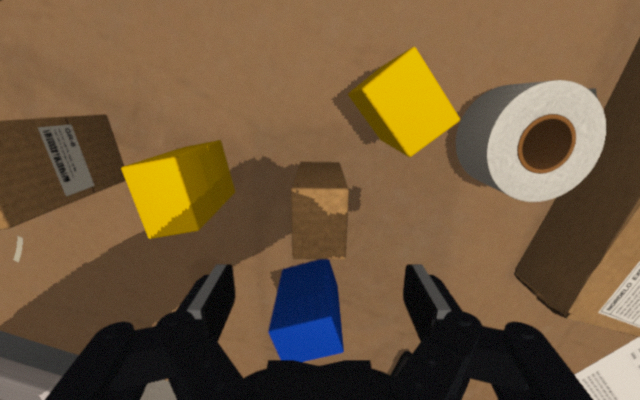

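The carton at (321,210) is centred and square between the fingers; the blue block stays about 8 cm off. Descending.

Call:
arm_command(steps=[[[0, 0, 0], [2.0, 0, 0], 8.54], [[0, 0, 0], [2.5, 0, 0], 8.54], [[0, 0, 0], [2.5, 0, 0], 8.54], [[0, 0, 0], [1.8, 0, 0], 8.54], [[0, 0, 0], [0.6, 0, 0], 8.54], [[0, 0, 0], [0, 0, 0], 8.54], [[0, 0, 0], [0, 0, 0], 8.54], [[0, 0, 0], [0, 0, 0], 8.54]])

```text
time: 3.43
eef_pos: [0.5682, -0.3211, 0.0649]
orientation: [2.029, 0.362, -2.022]
wrist_force: [0.2, 0.0, -0.4]
grip_width: 1.002
```

Run:
```python
from h import *
plan([.5655,-.3198,.060],110.4)
c=Cam("wrist"); cv2.imwrite("pics/w3.png",c.im)
```

```text
t 3.4333 tcp [ 0.5682 -0.3211  0.0649] yaw -69.54 down [ 0.004 -0.003 -1.   ] shift cm [ 0.49 -0.22  0.21] world yaw change -0.1 => tool-x turn 0.1 q [-0.61  0.45 -0.16  0.96  0.    2.17] F [ 0.2  0.  -0.4] grip 1.002
```

View pics/w3.png

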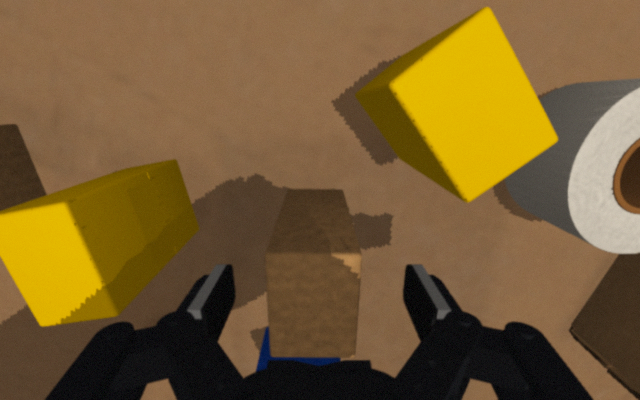

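The carton (267–360 px) sits about 2.5 mm left of the jaw centre at 319, which agrees with the computed offset. I'll correct that and close.

Call:
arm_command(steps=[[[0, 0, 0], [0.2, -0.22, 0.2], 8.54], [[0, 0, 0], [0.2, 0, 0], 8.54], [[0, 0, 0], [0, 0, 0], 8.54], [[0, 0, 0], [0, 0, 0], 6.0], [[0, 0, 0], [0, 0, 0], 4.8], [[0, 0, 0], [0, 0, 0], 3.5], [[0, 0, 0], [0, 0, 0], 2.5], [[0, 0, 0], [0, 0, 0], 2.5], [[0, 0, 0], [0, 0, 0], 2.5], [[0, 0, 0], [0, 0, 0], 2.5], [[0, 0, 0], [0, 0, 0], 2.5]], force=60)

```text
time: 4.4
eef_pos: [0.5639, -0.3186, 0.0584]
orientation: [2.027, 0.366, -2.027]
wrist_force: [0.0, -0.5, 0.2]
grip_width: 0.46
```

Run:
```python
from h import *
plan([.5655,-.3198,.060],110.4)
c=Cam("wrist"); cv2.imwrite("pics/w4.png",c.im)
```

```text
t 4.4 tcp [ 0.5639 -0.3186  0.0584] yaw -69.53 down [ 0. -0. -1.] shift cm [-0.16  0.17 -0.11] world yaw change -0.1 => tool-x turn 0.1 q [-0.61  0.45 -0.17  0.95 -0.    2.17] F [ 0.  -0.5  0.2] grip 0.46
```

View pics/w4.png

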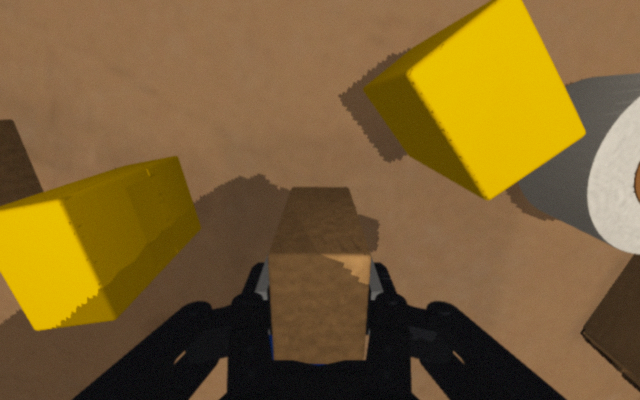

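Gripped (0.46 × 85 ≈ 39 mm). I'll lift straight up, then turn. A half-turned approach keeps joint 6 in range at the window.

Call:
arm_command(steps=[[[0, 0, 0], [-0.7, 0, 0], 2.5], [[0, 0, 0], [-1.5, 0, 0], 2.5], [[0, 0, 0], [-2.5, 0, 0], 2.5], [[0, 0, 0], [-3, 0, 0], 2.5], [[0, 0, 0], [-3, 0, 0], 2.5], [[0, 0, 0], [-2.5, 0, 0], 2.5], [[-3, 0, 0], [-2, 0, 0], 2.5], [[-6, 0, 0], [-1.5, 0, 0], 2.5], [[-7, 0, 0], [-0.5, 0, 0], 2.5], [[-7, 0, 0], [0, 0, 0], 2.5], [[-7, 0, 0], [0, 0, 0], 2.5], [[-7, 0, 0], [0, 0, 0], 2.5], [[-7, 0, 0], [0, 0, 0], 2.5], [[-7, 0, 0], [0, 0, 0], 2.5], [[-7, 0, 0], [0, 0, 0], 2.5], [[-7, 0, 0], [0, 0, 0], 2.5], [[-7, 0, 0], [0, 0, 0], 2.5], [[-6, 0, 0], [0, 0, 0], 2.5], [[-3, 0, 0], [0, 0, 0], 2.5], [[0, 0, 0], [0, 0, 0], 2.5]])

```text
time: 6.12
eef_pos: [0.5635, -0.3183, 0.2303]
orientation: [1.06, 1.298, -1.06]
wrist_force: [-0.1, -0.2, -0.6]
grip_width: 0.461
```

Run:
```python
from h import *
plan([.50,.2465,.23],75)
```

```text
t 6.1167 tcp [ 0.5635 -0.3183  0.2303] yaw 11.51 down [-0.  0. -1.] shift cm [  0.06   5.05 -56.61] world yaw change 63.5 => tool-x turn -63.5 q [-0.61  0.32  0.03  1.28  0.    0.76] F [-0.1 -0.2 -0.6] grip 0.461
```

Call:
arm_command(steps=[[[0, 0, 0], [0, 0.2, -1.0], 2.5], [[0, 0, 0], [0, 0.5, -2.4], 2.5], [[0, 0, 0], [0, 0.8, -3.6], 2.5], [[0, 0, 0], [0, 0.8, -3.6], 2.5], [[0, 0, 0], [0, 0.8, -3.6], 2.5], [[0, 0, 0], [0, 0.8, -3.6], 2.5], [[0, 0, 0], [0, 0.8, -3.6], 2.5], [[0, 0, 0], [0, 0.8, -3.6], 2.5], [[0, 0, 0], [0, 0.8, -3.6], 2.5], [[0, 0, 0], [0, 0.8, -3.6], 2.5], [[0, 0, 0], [0, 0.8, -3.6], 2.5], [[0, 0, 0], [0, 0.8, -3.6], 2.5], [[0, 0, 0], [0, 0.8, -3.6], 2.5], [[0, 0, 0], [0, 0.8, -3.6], 2.5], [[0, 0, 0], [0, 0.8, -3.6], 2.5], [[0, 0, 0], [0, 0.7, -2.2], 2.5], [[0, 0, 0], [0, 0.3, -1.0], 2.5], [[-4, 0, 0], [0, 0, 0], 2.5], [[-7, 0, 0], [0, 0, 0], 2.5], [[-7, 0, 0], [0, 0, 0], 2.5]])

```text
time: 7.78
eef_pos: [0.5755, 0.2291, 0.2302]
orientation: [0.818, 1.412, -0.819]
wrist_force: [-0.6, -0.2, 0.5]
grip_width: 0.464
```

Call:
arm_command(steps=[[[-7, 0, 0], [0, 0, 0], 2.5], [[-7, 0, 0], [0, 0, 0], 2.5], [[-7, 0, 0], [0, 0, 0], 2.5], [[-7, 0, 0], [0, 0, 0], 2.5], [[-7, 0, 0], [0, 0, 0], 2.5], [[-6.5, 0, 0], [0, 0, 0], 2.5], [[-4, 0, 0], [0, 0, 0], 2.5], [[0, 0, 0], [0, 0, 0], 2.5], [[0, 0, 0], [0, 0, 0], 2.5]])

```text
time: 8.53
eef_pos: [0.5759, 0.2285, 0.2303]
orientation: [0.208, 1.561, -0.209]
wrist_force: [-0.1, -0.5, -0.1]
grip_width: 0.461
```

Run:
```python
from h import *
plan([.50,.2465,.23],75)
c=Cam("wrist"); cv2.imwrite("pics/w5.png",c.im)
```

```text
t 8.5333 tcp [0.5759 0.2285 0.2303] yaw 74.79 down [-0. -0. -1.] shift cm [ 0.04 -0.25 -7.79] world yaw change 0.2 => tool-x turn -0.2 q [ 0.27  0.27 -0.04  1.26 -0.    0.54] F [-0.1 -0.5 -0.1] grip 0.461
```

View pics/w5.png

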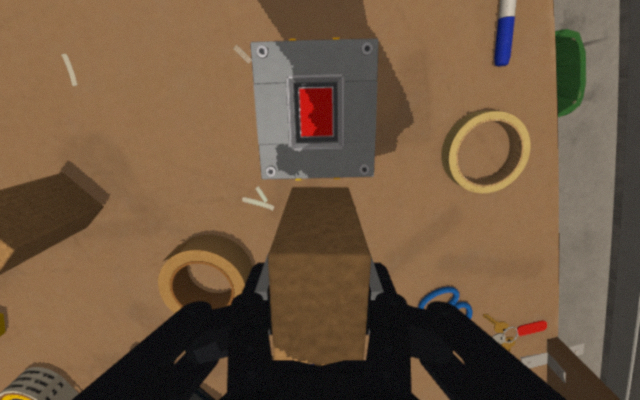

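The wrist view shows the guard's window at about (316,110) and the held carton's far face, with foot edge at row ~188 (295–348) and top edge at row ~254. The tall carton and roll look undisturbed. Zooming to measure.

Run:
```python
from h import *
c=Cam("wrist"); crop(c.im,245,30,390,185,5,"pics/w5a.png"); crop(c.im,260,178,380,268,6,"pics/w5b.png")
```

```text
(no output)
```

View pics/w5a.png

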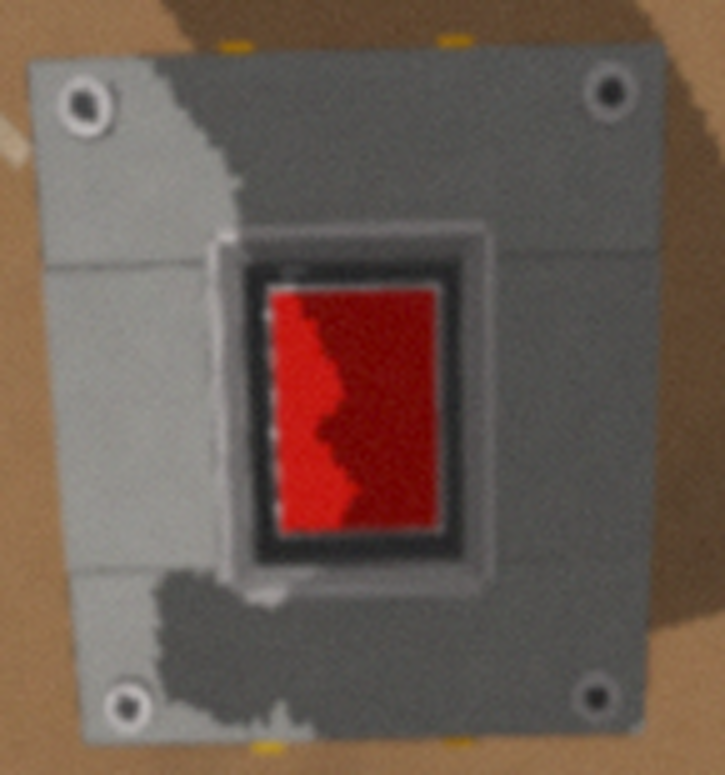

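View pics/w5b.png

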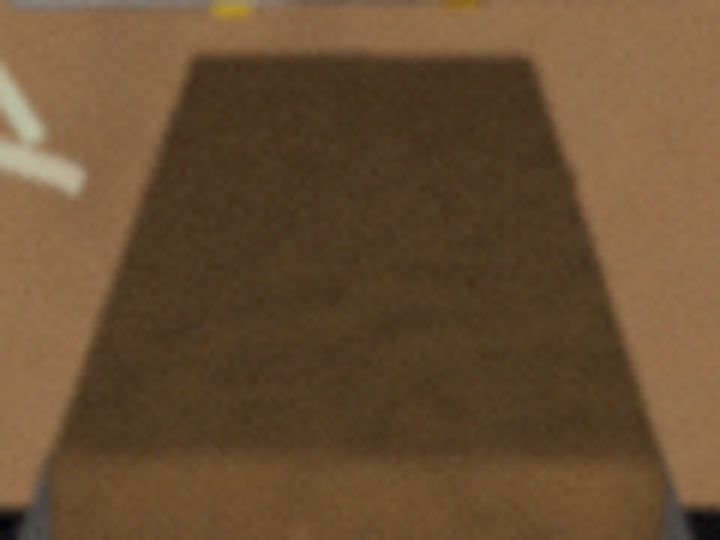

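```bash
cat > m.py <<'E'
from h import *
def quad(n,P):
    e=np.roll(P,-1,0)-P; P2=P[:,:2]
    m=P2.mean(0); a=np.degrees(np.arctan2(e[:,1],e[:,0]))
    print(n,"c",m.round(4),"edges",np.linalg.norm(e,axis=1).round(4),"ang mod90",((a+45)%90-45).round(1)); return m
E
python3 - <<'E'
from m import *
c=Cam("wrist"); A=lambda l:np.array(l)/5+[245,30]; B=lambda l:np.array(l)/6+[260,178]
quad("guard",c.onz(A([(30,60),(665,43),(643,732),(85,745)]),.068))
quad("mouth",c.onz(A([(211,236),(492,222),(492,594),(226,590)]),.075))
quad("hole68",c.onz(A([(245,262),(465,260),(462,558),(258,562)]),.068))
quad("hole56",c.onz(A([(245,262),(465,260),(462,558),(258,562)]),.056))
quad("plate",c.onz(A([(272,290),(437,288),(438,530),(283,534)]),.036))
s=telemetry.sense(); f=s["eef_pos"][2]-.0584
bo=c.onz(B([(192,55),(532,55)]),f); to=c.onz(B([(50,455),(667,455)]),f+.1)
Rt=R(s["orientation"])
for n,P in(("bot",bo),("top",to)):
    print(n,P.round(4).tolist(),np.linalg.norm(P[1]-P[0]).round(4),"yaw of edge",np.degrees(np.arctan2(*(P[1]-P[0])[1::-1])).round(2),"mid in tool",(Rt.T@(P.mean(0)-s["eef_pos"])).round(4))
print(s["eef_pos"],yaw(s["orientation"]))
E
```

```text
guard c [0.5025 0.246 ] edges [0.1163 0.129  0.1167 0.1291] ang mod90 [-13.8 -13.8 -13.8 -13.9]
mouth c [0.5023 0.246 ] edges [0.0519 0.0682 0.0526 0.065 ] ang mod90 [-12.5 -13.7 -16.  -14.4]
hole68 c [0.5022 0.2464] edges [0.0418 0.0559 0.0411 0.0564] ang mod90 [-14.7 -14.7 -14.  -13.9]
hole56 c [0.5025 0.2462] edges [0.0434 0.0581 0.0427 0.0586] ang mod90 [-14.7 -14.7 -14.  -13.9]
plate c [0.5027 0.246 ] edges [0.0348 0.0502 0.0343 0.0507] ang mod90 [-14.5 -14.1 -13.7 -13.5]
bot [[0.5431, 0.2183, 0.172], [0.5534, 0.2563, 0.172]] 0.0394 yaw of edge 74.85 mid in tool [ 0.0584  0.001  -0.0291]
top [[0.5419, 0.2182, 0.272], [0.552, 0.2556, 0.272]] 0.0388 yaw of edge 74.85 mid in tool [-0.0416  0.0003 -0.0303]
[0.57607306 0.22873273 0.23035152] 74.87351298295457
```

Run:
```python
from h import *
plan([.5038,.2449,.145],76.1)
```

```text
t 8.6833 tcp [0.5761 0.2287 0.2304] yaw 74.87 down [-0. -0. -1.] shift cm [ 8.54 -0.32 -7.4 ] world yaw change 1.2 => tool-x turn -1.2 q [ 0.27  0.27 -0.04  1.26 -0.    0.54] F [-0.7 -1.  -1.2] grip 0.461
```

Call:
arm_command(steps=[[[0, 0, 0], [0, -0.1, -1.0], 2.5], [[0, 0, 0], [0, -0.1, -2.2], 2.5], [[0, 0, 0], [0, -0.1, -2.4], 2.5], [[0, 0, 0], [0, 0, -1.3], 2.5], [[0, 0, 0], [0.5, 0, -0.5], 2.5], [[-1.2, 0, 0], [1.5, 0, 0], 2.5], [[0, 0, 0], [2, 0, 0], 2.5], [[0, 0, 0], [2, 0, 0], 2.5], [[0, 0, 0], [1.5, 0, 0], 2.5], [[0, 0, 0], [1.0, 0, 0], 2.5], [[0, 0, 0], [0, 0, 0], 2.5], [[0, 0, 0], [0, 0, 0], 2.5], [[0, 0, 0], [0, 0, 0], 2.5]])

```text
time: 9.77
eef_pos: [0.505, 0.2455, 0.1463]
orientation: [0.19, 1.561, -0.189]
wrist_force: [0.2, 0.4, -0.3]
grip_width: 0.463
```

Run:
```python
from h import *
plan([.5038,.2449,.145],76.1)
c=Cam("wrist"); cv2.imwrite("pics/w6.png",c.im)
a=Cam("scene");b=Cam("side")
ab=np.hstack([cv2.resize(a.im[190:320,215:345],(400,400)),cv2.resize(b.im[170:300,275:405],(400,400))]); cv2.imwrite("pics/ab6.png",ab)
```

```text
t 9.7667 tcp [0.505  0.2455 0.1463] yaw 76.16 down [ 0.002  0.001 -1.   ] shift cm [ 0.13 -0.09 -0.1 ] world yaw change -0.1 => tool-x turn 0.1 q [ 0.34  0.22 -0.28  1.06 -0.    0.58] F [ 0.2  0.4 -0.3] grip 0.463
```

View pics/w6.png

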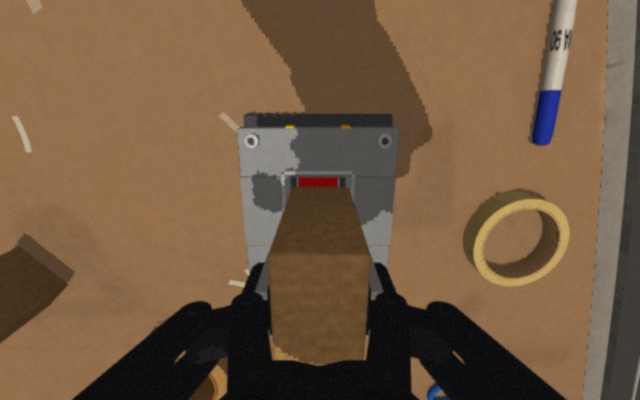

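View pics/ab6.png

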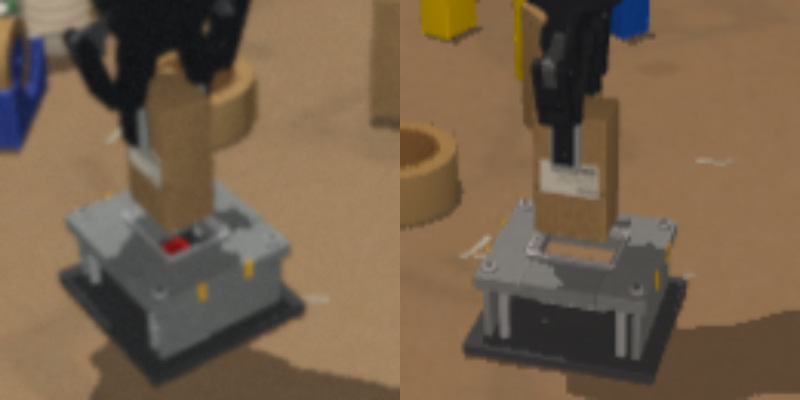

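Carton hovers right over the mouth in all three views. I'll check the foot against the mouth edge in a zoom before entering.

Run:
```python
from h import *
c=Cam("wrist"); crop(c.im,235,110,405,210,4.5,"pics/w6z.png")
```

```text
(no output)
```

View pics/w6z.png

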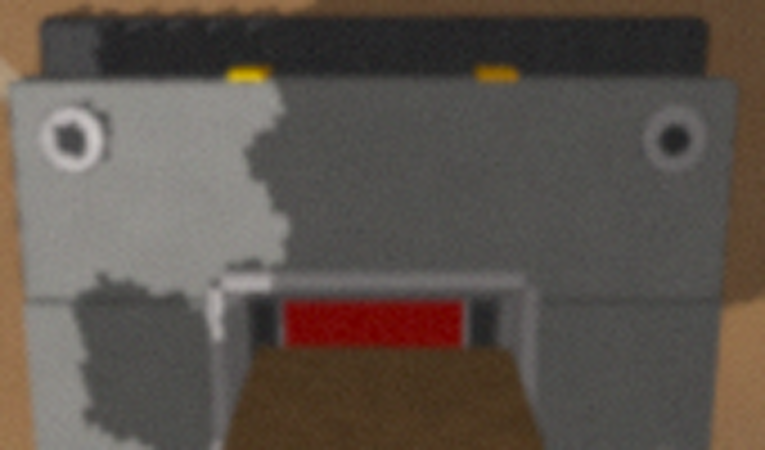

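Run:
```python
from h import *
c=Cam("wrist"); A=lambda l:np.array(l)/4.5+[235,110]
s=telemetry.sense();Rt=R(s["orientation"]); T=lambda P:((P-s["eef_pos"])@Rt*1000).round(2)
g=c.onz(A([(10,80),(738,82)]),.068); f=c.onz(A([(258,348),(510,348)]),s["eef_pos"][2]-.0584)
print("guard edge tool mm",T(g).tolist(),"mid",T(g.mean(0)),"foot",T(f).tolist(),T(f.mean(0)))
m=c.onz(A([(215,278),(535,276)]),.075); print("mouth far edge",T(m).tolist(),T(m.mean(0)))
p=c.onz(A([(282,302),(467,302)]),.036); print("plate far",T(p).tolist(),T(p.mean(0)))
print("window nominal",T(np.array([.5025,.2461,.068])))
```

```text
guard edge tool mm [[78.12, -58.51, -67.67], [78.23, 57.96, -67.34]] mid [ 78.18  -0.28 -67.51] foot [[58.34, -18.24, -28.67], [58.38, 20.74, -28.66]] [ 58.36   1.25 -28.67]
mouth far edge [[71.2, -26.04, -36.89], [71.25, 25.73, -37.2]] [ 71.23  -0.15 -37.04]
plate far [[110.23, -18.08, -23.65], [110.26, 17.52, -23.64]] [110.25  -0.28 -23.65]
window nominal [78.28  0.08 -2.4 ]
```

Foot centre is off the window centre by about +1.5 mm (y) and +1.3 mm (z), consistent with the earlier estimate of 0.9/1.0. I'll correct, then lower slowly.

Call:
arm_command(steps=[[[0, 0, 0], [0, -0.14, -0.12], 2.5], [[0, 0, 0], [0.4, 0, 0], 2.5], [[0, 0, 0], [0.4, 0, 0], 2.5], [[0, 0, 0], [0.4, 0, 0], 2.5], [[0, 0, 0], [0.3, 0, 0], 2.5], [[0, 0, 0], [0.3, 0, 0], 2.5], [[0, 0, 0], [0.3, 0, 0], 2.5], [[0, 0, 0], [0, 0, 0], 2.5], [[0, 0, 0], [0, 0, 0], 2.5]])

```text
time: 10.77
eef_pos: [0.503, 0.244, 0.1242]
orientation: [0.189, 1.562, -0.19]
wrist_force: [1.3, -0.1, -1.6]
grip_width: 0.463
```

Run:
```python
from h import *
plan([.5035,.2439,.0824],76.1)
c=Cam("wrist"); crop(c.im,235,110,405,280,4,"pics/w7z.png")
```

```text
t 10.7667 tcp [0.503  0.244  0.1242] yaw 76.16 down [ 0.001 -0.    -1.   ] shift cm [4.18 0.   0.05] world yaw change -0.1 => tool-x turn 0.1 q [ 0.34  0.24 -0.31  1.02 -0.    0.58] F [ 1.3 -0.1 -1.6] grip 0.463
```

View pics/w7z.png

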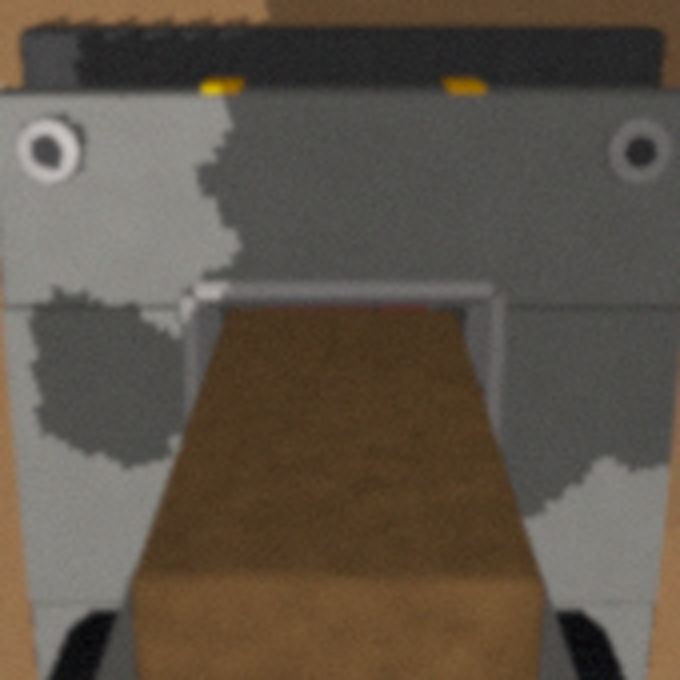

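Carton is centred in the mouth (equal gaps of ~38 px each side); forces are small. Going on.

Call:
arm_command(steps=[[[0, 0, 0], [0.3, 0, 0.03], 2.5], [[0, 0, 0], [0.3, 0, 0], 2.5], [[0, 0, 0], [0.3, 0, 0], 2.5], [[0, 0, 0], [0.3, 0, 0], 2.5], [[0, 0, 0], [0, 0, 0], 2.5], [[0, 0, 0], [0, 0, 0], 2.5]])

```text
time: 11.32
eef_pos: [0.503, 0.2439, 0.112]
orientation: [0.189, 1.562, -0.19]
wrist_force: [2.8, -0.4, -1.8]
grip_width: 0.461
```

Run:
```python
from h import *
plan([.5035,.2439,.0824],76.1)
```

```text
t 11.3167 tcp [0.503  0.2439 0.112 ] yaw 76.16 down [ 0. -0. -1.] shift cm [2.96 0.01 0.05] world yaw change -0.1 => tool-x turn 0.1 q [ 0.34  0.25 -0.33  0.99 -0.    0.58] F [ 2.8 -0.4 -1.8] grip 0.461
```

Foot at ≈0.0536 (past step 2). There's a slight +x push from the window edge, so I'll ease 0.5 mm that way and go on to the plate.

Call:
arm_command(steps=[[[0, 0, 0], [0.2, 0, 0.06], 2.5], [[0, 0, 0], [0.3, 0, 0], 2.5], [[0, 0, 0], [0.3, 0, 0], 2.5], [[0, 0, 0], [0.3, 0, 0], 2.5], [[0, 0, 0], [0.3, 0, 0], 2.5], [[0, 0, 0], [0.2, 0, 0], 2.5], [[0, 0, 0], [0, 0, 0], 2.5], [[0, 0, 0], [0, 0, 0], 2.5]])

```text
time: 11.98
eef_pos: [0.5031, 0.2438, 0.096]
orientation: [0.189, 1.563, -0.19]
wrist_force: [1.0, -0.3, -2.3]
grip_width: 0.458
```

Run:
```python
from h import *
plan([.5035,.2439,.0824],76.1)
```

```text
t 11.9833 tcp [0.5031 0.2438 0.096 ] yaw 76.17 down [-0.001 -0.    -1.   ] shift cm [1.36 0.02 0.03] world yaw change -0.1 => tool-x turn 0.1 q [ 0.34  0.27 -0.34  0.96 -0.    0.58] F [ 1.  -0.3 -2.3] grip 0.458
```

Just above the plate now. I'll press with a firmer grip.

Call:
arm_command(steps=[[[0, 0, 0], [0.2, 0, 0], 2.5], [[0, 0, 0], [0.2, 0, 0], 2.5], [[0, 0, 0], [0.2, 0, 0], 2.5], [[0, 0, 0], [0.2, 0, 0], 2.5], [[0, 0, 0], [0.2, 0, 0], 2.5], [[0, 0, 0], [0.2, 0, 0], 2.5], [[0, 0, 0], [0.15, 0, 0], 2.5], [[0, 0, 0], [0, 0, 0], 2.5], [[0, 0, 0], [0, 0, 0], 2.5]], force=80)

```text
time: 12.73
eef_pos: [0.5034, 0.244, 0.0834]
orientation: [0.19, 1.562, -0.189]
wrist_force: [-1.2, -0.8, 6.5]
grip_width: 0.46
```

Run:
```python
from h import *
plan([.5035,.2439,.0824],76.1)
c=Cam("wrist"); cv2.imwrite("pics/w8.png",c.im)
a=Cam("scene");b=Cam("side")
ab=np.hstack([cv2.resize(a.im[190:320,215:345],(400,400)),cv2.resize(b.im[170:300,275:405],(400,400))]); cv2.imwrite("pics/ab8.png",ab)
plan([.5035,.2439,.0824],76.1)
```

```text
t 12.7333 tcp [0.5034 0.244  0.0834] yaw 76.17 down [ 0.  0. -1.] shift cm [ 0.1  -0.01  0.02] world yaw change -0.1 => tool-x turn 0.1 q [ 0.34  0.28 -0.35  0.93  0.    0.58] F [-1.2 -0.8  6.5] grip 0.46
t 12.8833 tcp [0.5034 0.244  0.0835] yaw 76.17 down [ 0.  0. -1.] shift cm [ 0.11 -0.01  0.02] world yaw change -0.1 => tool-x turn 0.1 q [ 0.34  0.28 -0.35  0.93  0.    0.58] F [-1.8  0.1  6.5] grip 0.456
```

View pics/w8.png

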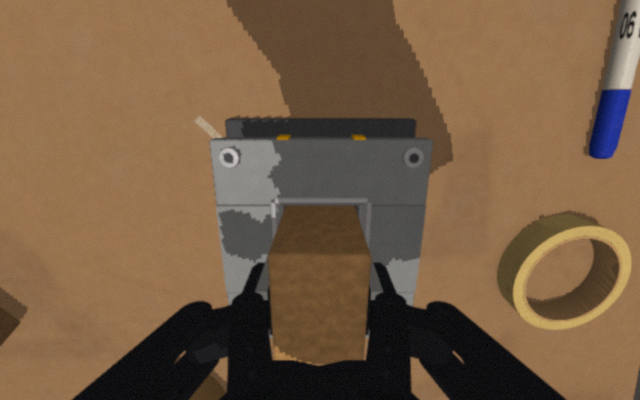

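View pics/ab8.png

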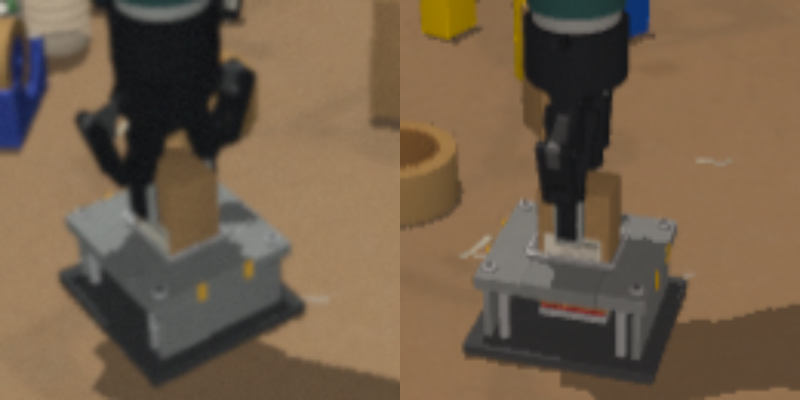

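The carton is upright in the window and the red plate is down. Fz is 6.5 N (~8 N net of the held weight), about 11 mm travel. I'll press to the stop now.

Call:
arm_command(steps=[[[0, 0, 0], [0.1, 0, 0], 2.5], [[0, 0, 0], [0.1, 0, 0], 2.5], [[0, 0, 0], [0, 0, 0], 2.5], [[0, 0, 0], [0, 0, 0], 2.5]])

```text
time: 13.22
eef_pos: [0.5034, 0.244, 0.0823]
orientation: [0.19, 1.562, -0.189]
wrist_force: [-2.2, -1.5, 11.8]
grip_width: 0.459
```

Run:
```python
from h import *
plan([.5035,.2439,.0824],76.1)
c=Cam("wrist"); crop(c.im,205,100,435,270,3.4,"pics/w9.png")
a=Cam("scene"); b=Cam("side"); cv2.imwrite("pics/sc9.png",a.im); crop(b.im,235,135,395,300,3.6,"pics/si9.png")
o=cv2.imread("pics/side0.png"); d=cv2.absdiff(o,b.im).max(2)
print("side diff tall carton crop",d[165:215,316:341].mean().round(1),"roll crop",d[212:242,252:295].mean().round(1))
plan([.5035,.2439,.0824],76.1)
```

```text
t 13.2167 tcp [0.5034 0.244  0.0823] yaw 76.18 down [ 0.  0. -1.] shift cm [-0.01 -0.01  0.01] world yaw change -0.1 => tool-x turn 0.1 q [ 0.34  0.28 -0.35  0.93  0.    0.58] F [-2.2 -1.5 11.8] grip 0.459
side diff tall carton crop 79.2 roll crop 2.1
t 13.3667 tcp [0.5034 0.244  0.0823] yaw 76.17 down [ 0.  0. -1.] shift cm [-0.01 -0.01  0.01] world yaw change -0.1 => tool-x turn 0.1 q [ 0.34  0.28 -0.35  0.93 -0.    0.58] F [-3.5 -0.9 11.3] grip 0.457
```

View pics/w9.png

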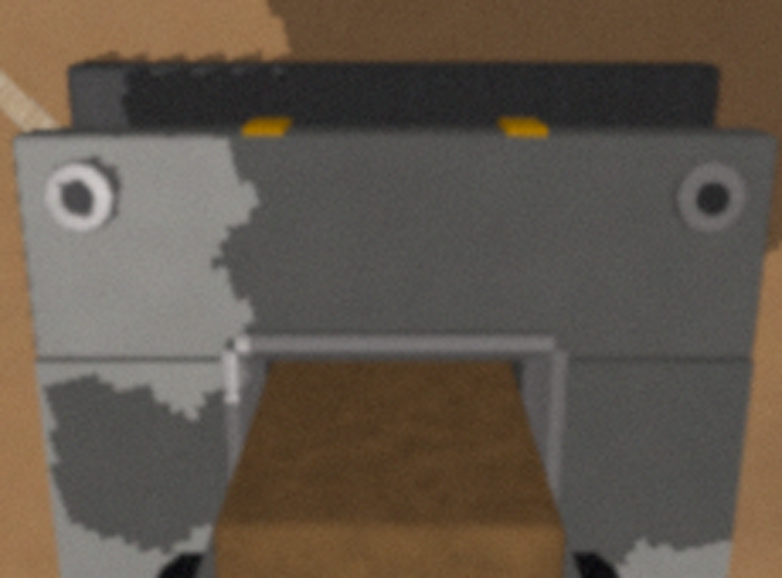

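View pics/si9.png

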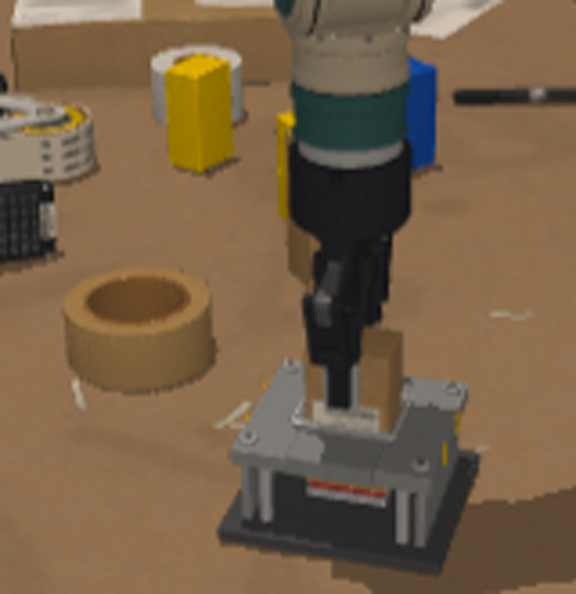

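The carton is centred and square in the window, the plate is at its stop, and the roll is unmoved (side diff 2.1). The arm hides the tall carton in the side view, so I'll check it in the scene view and then hand in.

Run:
```python
from h import *
from plant import manip
o=cv2.imread("pics/scene0.png");n=cv2.imread("pics/sc9.png");d=cv2.absdiff(o,n).max(2)
print("tall carton scene diff",d[180:235,333:362].mean().round(1),"roll",d[204:240,256:300].mean().round(1))
print(manip.close_job())
```

```text
tall carton scene diff 5.7 roll 83.6
the job is handed in; nothing more can be done
None
```

I stamped the small carton and handed the job in at about 13.4 s, still gripping it and holding it pressed down in the window. No verdict was reported.

**What I did:** I took the rear of the two brown cartons, which both fixed views agreed was the 100 mm one, and gripped it across its 40 mm side. I lifted it, turned it to match the window, corrected about 1.5 mm over the mouth, and lowered it onto the plate.

**Last checks:**
- **Plate at its stop:** the tool moved only 1.1 mm of the last 2.0 mm commanded. Wrist force rose to 11–12 N against the spring's 9 N at the stop. By tool height the foot was about 44 mm below the guard's top.
- **Fit:** the turn was within 0.1° of the window and the tool was vertical. The wrist view showed even gaps on both sides of the carton. Earlier it showed a carton tilt of about 0.012 rad.
- **Grip:** the opening held steady at about 39 mm with 80 N set, and I saw no sign of slip.
- **Other items:** the tall carton matched its starting picture in the scene view and the roll matched in the side view. In each case the other view couldn't confirm it: the arm hides the tall carton in the side view, and the roll area in the scene view differed strongly, which I put down to the arm but did not look at.

I did not recheck the yellow and blue blocks by measurement. In the last side view, the blocks not hidden by the arm were standing.

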